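# Twist a holder cup off the nested stack and stand the marker in it

### The job

Take the orange cup off the top of the nested stack: it is caught by hidden tabs, so pull up lightly while you twist it until it lets go, without wrenching the stack. Stand it upright on the round cork pad and let go, then stand the marker from the sloping rest in it, cap end up, and leave the pulley, the bearing and the solder spool where they are.

Things in the scene. Friction and masses are not known exactly. Their poses are not given: they have to be found in the camera images.
- cup_centre (a point): Orange cup's centre, half-way up; z up its axis. 90 mm tall, about 120 g, open on top: body 44 mm across for the lower 54 mm, then a ribbed collar 63 mm across, 9 to 45 mm above this point; only the collar shows above the stack, grip it there. Mouth 58 mm wide; a funnel starting 20 mm below the rim narrows it to 40 mm at 34 mm below the rim, from there down to the floor (5 mm thick).
- cup: The orange cup: origin at the centre of its underside, z up. Three hidden lugs on its body are caught under tabs in the white cup's mouth; it can rise 2 mm. Turned anticlockwise seen from above by an unseen angle of 0.5 to 1.25 rad from its start, it lifts straight out (0.15 rad to either side will do). It turns easily, no stop or click; past the gap it is caught again. Closing fingers may turn it 0.1 rad.
- stack: The two lower cups, grey and white, on a round grey foot 88 mm across, screwed to the worktop: it does not move. Origin at the centre of the underside, on the worktop. 64 mm across; its rim, on which the orange cup's collar sits, is 132 mm above the origin. Its yaw means nothing. The tabs inside its mouth are 6 mm thick: a cup that rises 6 mm has its lugs in the gaps.
- pad: Round cork pad, 110 mm across, 4 mm thick, fixed to the worktop. Origin at the centre of its underside.
- marker_centre (a point): Centre of the white felt marker with a black cap, 15 mm thick, 128 mm long, 15 g. Its y axis runs along it away from the black cap, to the white end. At the start it lies in the groove of the rest at 35 degrees to the worktop, cap end up; the upper 48 mm stick out beyond the groove and can be gripped from above.
- marker: The marker itself: origin on its surface at mid-length, 7.5 mm from its centre line; y to the white end, away from the cap.
- marker_rest: Dark steel rest, fixed to the worktop: base plate 60 x 100 mm and a groove 80 mm long that rises at 35 degrees towards the rest's own -y; about 75 mm tall at its upper end. Origin on the worktop, near the base plate's middle.
- pulley: Grey belt pulley, 56 mm across, 28 mm tall, a bystander. Origin at the centre of its underside.
- bearing: Steel ball bearing, 47 mm across, 14 mm tall, a bystander. Origin at the centre of its underside.
- solder_spool: Blue spool of solder wire, 60 x 55 x 50 mm, a bystander behind the stack. Origin at the centre of its underside.
Things that resemble listed ones, but are neither listed nor needed, are in the scene too. Leave any blue or pink look-alike of the stack alone.

How it is judged:
On the way, in this order (a step that is already met when the one before it is completed fails the run):
1. the orange cup is lifted clear of the stack, the right way up (z of cup_centre in the frame of stack above 0.18 m and angle between cup_centre's own z axis and vertical below 0.5 rad), for 0.1 s.
2. the orange cup stands upright on the cork pad, released, with the marker not yet in it (horizontal distance between cup_centre and pad below 0.034 m and angle between cup_centre's own z axis and vertical below 0.1 rad and z of cup in the frame of pad below 0.008 m and contact force between the fingers and cup below 0.1 N and distance between marker_centre and cup_centre above 0.1 m), for 0.2 s.
At the end, for the whole second after the job is handed in: The orange cup stands upright (within 0.1 rad) on the cork pad with its whole foot on it (axis within 34 mm of the pad's centre); the marker stands in it down to the cup's floor, cap end up, leaning less than 0.6 rad; both are at rest (horizontal distance between cup_centre and pad below 0.034 m and angle between cup_centre's own z axis and vertical below 0.1 rad and z of cup in the frame of pad below 0.008 m and linear speed of each of cup, marker below 0.02 m/s and horizontal distance between marker_centre and cup_centre below 0.03 m and angle between marker_centre's own y axis and vertical above 2.54 rad and z of marker_centre in the frame of cup below 0.08 m); the robot touches nothing.
It fails at once if the stack is wrenched: more than 40 N between the orange cup and the stack (contact force between cup and stack above 40 N).
It fails at once if a bystander (pulley, bearing, solder spool) is shifted by more than 20 mm (distance of any of pulley, bearing, solder_spool from where it was at the start of the episode above 0.02 m).
It also fails if it takes over 64 s, if anything falls off the work surface, if the arm or the gripper's body presses on something with over 40 N, if the wrist force passes 120 N, or if a joint passes its speed limit or range.

### The arm

A 6-joint arm with a two-finger parallel gripper is mounted at the origin on a cart in front of the work surface, level with it; the furniture and walls round the work are solid. World frame = base frame: x ahead of the robot, y to its left, z up, the work surface at z = 0. Lengths are in m, angles in rad, forces in N, time in s.
With the tool pointing down it reaches from about 0.4 to 0.825 m from the base axis. Payload 7 kg.
Tool frame: the origin (TCP) lies midway between the tips of the shut fingers; the grasp point (between the pads) lies 19 mm behind it; z points along the fingers, y is the line along which they close (so a half turn about z gives the same grasp; the last joint's range is limited). The gripper opens to 88 mm and grips with 3 to 60 N. Pads are 19 mm wide; open, the fingers measure 130 mm over their backs; the gripper's body (78 mm by 193 mm) begins 47 mm behind the grasp point.
Start: joints at [1.466, 0.359, 0.012, 0, -1.224, -0.288], TCP at [0.258, 0.624, 0.227] pointing down, gripper open.
Joint ranges: [-3.07, 3.07], [-1.43, 2.12], [-1.02, 1.25], [-3.03, 1.67], [-3.05, -0], [-3.03, 3.03]. Speed limits (rad/s): [2.39, 2.39, 3.01, 3.14, 3.14, 3.14].

### API

Orientations are given as a unit quaternion [x, y, z, w].
In Python, from plant import r, viewer gives the robot as it stands.
- The arm moves only by the shell command python3 -m handwheel 'ROWS' [FORCE]. ROWS is a JSON object of lists of equal length, an entry for each row: "jaw": the opening, from -1 (shut) to 1 (fully open); "travel": the shift along the tool's x, y, z in m, a list of three; "twist": the turn about the tool's z in degrees. A call has exactly 10 rows; each row is the pose to reach, as a shift and turn from the pose commanded when the call began, along the tool's axes at that moment; what a row does not reach only later rows make up. A row lasts 1/8 s, in which the tool goes at most 62.5 mm and 10.7 degrees, less where a joint would pass 70% of its speed; a pose out of reach is approached as far as the arm can. A call with a gripper value outside its range is refused whole. The fingers move at their own pace and stop on an object; FORCE is the grip in N (left out, the last holds). Time passes only in rows, so rows that repeat a pose let the fingers close, or fill a call up. It gives the time, the measured TCP pose, the force, the opening and the grip force at its end, in the units of the state.
- r.sense(): the state, without advancing time (a new reading comes with each control period).
- viewer.capture(name): name is "side" or "top" or "wrist"; returns the picture (420x560x3 uint8, red, green, blue); there is no depth.
- viewer.camera_info(name): a dict with "fovy" (degrees; the focal length in pixels is half the picture's height over the tangent of half this angle, whatever the lens; pixels are square), "cx", "cy" (the principal point, pixels), "T" (4x4, takes a point from camera to world coordinates). Camera axes: x right, y down, z forward; pixel columns grow to the right and rows downward; lengths in m; the calibration is good to about 2 mm. A picture is of the moment at which its call begins: read the wrist's pose just before it. camera_info takes no time and is no camera call; for the wrist camera it gives the pose at the moment of the call.
- r.sign_off(): hands the job in; it is judged then, once.
Trained networks look in the newest picture that a camera, given by its name, has taken for a name from the list of things; names that differ only in an ending like _2 or _b are one class to them, and where a whole thing is asked for, a point or a joint stands for the part that bears it (a point fixed in the world has none). Each returns a list of dicts, best first, with "p" (0 to 1); they miss things now and then, are a little off and sometimes report something else, mostly with a low value. They report only what shows in the picture. A call takes as long as a camera call. They do not tell look-alikes from the thing itself.
- viewer.find_in(camera, thing): "xy" ([column, row] in pixels, amid what is visible of it).
- viewer.pinpoint(camera, thing): "xy" ([column, row] in pixels: a listed point, or the origin of a listed thing).
The state is a dict: "time": time; "joints": joint angles; "joint_vel": joint speeds; "effort": joint torques, N m; "tcp_pos": TCP position; "ee_rot": TCP orientation; "wrist_force": force on the tool from outside, world axes, zero at the start; "torque": the same for the moment, N m; "finger_gap": finger opening in m; "grasp_force": force on a finger pad.
Only numpy, scipy, OpenCV 4.12 (cv2) and the standard library are available. Lean on these libraries where they do the work, as an engineer would, in place of code of your own. Each camera call takes 0.05 s, during which the arm holds its last target. There are 200 camera calls.

## Working session

There is one attempt and no reset: what is moved stays moved. The work goes in short steps, Python scripts to look and compute and a shell command to move; the robot and the scene stay as the last step left them, time stands still between calls to the robot, and variables do not carry over. Pictures are saved under pics/ and viewed, at most 10 in all, crops included, and the job is handed in when it is done.

```bash
mkdir -p pics; ls
cat > h.py <<'E'
import numpy as np,cv2
from plant import r,viewer
from scipy.spatial.transform import Rotation as R
def ray(cam,xy,T=None):
    c=viewer.camera_info(cam);f=210/np.tan(np.radians(c["fovy"])/2)
    T=np.array(c["T"]) if T is None else T
    d=T[:3,:3]@np.array([(xy[0]-c["cx"])/f,(xy[1]-c["cy"])/f,1]);return T[:3,3],d/np.linalg.norm(d)
def atz(cam,xy,z):
    o,d=ray(cam,xy);return o+d*(z-o[2])/d[2]
def tri(c1,p1,c2,p2):
    o1,d1=ray(c1,p1);o2,d2=ray(c2,p2)
    s=np.linalg.lstsq(np.c_[d1,-d2],o2-o1,rcond=None)[0]
    a,b=o1+s[0]*d1,o2+s[1]*d2;return (a+b)/2,np.linalg.norm(a-b)
def proj(cam,p):
    c=viewer.camera_info(cam);f=210/np.tan(np.radians(c["fovy"])/2);T=np.array(c["T"])
    q=T[:3,:3].T@(np.array(p)-T[:3,3]);return [c["cx"]+f*q[0]/q[2],c["cy"]+f*q[1]/q[2]]
E
python3 - <<'E'
from h import *
ims=[]
for c in ("side","top"):
    im=viewer.capture(c);cv2.imwrite(f"pics/{c}0.png",im[:,:,::-1])
    i=viewer.camera_info(c);print(c,i["fovy"],i["cx"],i["cy"],np.round(i["T"],3).tolist())
    for t in ("cup_centre","stack","pad","marker_centre","marker_rest","pulley","bearing","solder_spool"):
        print(t,[(np.round(d["xy"]).tolist(),round(d["p"],2)) for d in viewer.pinpoint(c,t)[:4]])
s=r.sense();print(s["time"],s["tcp_pos"],s["ee_rot"],s["finger_gap"])
E
```

```text
pics
side 46.97115489103744 282.3097233558126 221.46954370541874 [[-1.0, -0.019, -0.013, 0.555], [0.001, 0.517, -0.856, 0.971], [0.023, -0.856, -0.516, 0.706], [0.0, 0.0, 0.0, 1.0]]
cup_centre [([278.0, 262.0], 0.73), ([275.0, 218.0], 0.61), ([285.0, 187.0], 0.43)]
stack [([273.0, 262.0], 0.89), ([354.0, 300.0], 0.87), ([334.0, 211.0], 0.77), ([229.0, 200.0], 0.62)]
pad [([292.0, 322.0], 0.59)]
marker_centre [([283.0, 187.0], 0.78)]
marker_rest [([281.0, 205.0], 0.57)]
pulley [([321.0, 238.0], 0.54), ([285.0, 188.0], 0.41)]
bearing [([322.0, 275.0], 0.5)]
solder_spool [([214.0, 255.0], 0.96)]
top 48.73752149839623 281.994398123141 208.01323377806594 [[0.004, -0.984, 0.179, 0.379], [-1.0, -0.003, 0.003, 0.001], [-0.003, -0.179, -0.984, 1.095], [0.0, 0.0, 0.0, 1.0]]
cup_centre [([290.0, 211.0], 0.75)]
stack [([405.0, 284.0], 0.98), ([405.0, 162.0], 0.96), ([171.0, 151.0], 0.91), ([289.0, 216.0], 0.88)]
pad [([196.0, 231.0], 0.62)]
marker_centre [([416.0, 224.0], 0.79)]
marker_rest [([410.0, 225.0], 0.66)]
pulley [([336.0, 270.0], 0.82)]
bearing [([267.0, 266.0], 0.55)]
solder_spool [([296.0, 157.0], 0.59)]
0.9 [0.25837203 0.62355046 0.22658661] [ 9.80773306e-01 -1.95150511e-01 -9.25943558e-09  1.47562449e-06] 0.08751067933744865
```

View pics/side0.png

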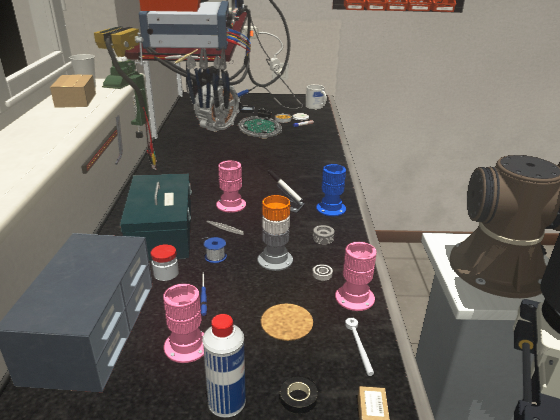

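View pics/top0.png

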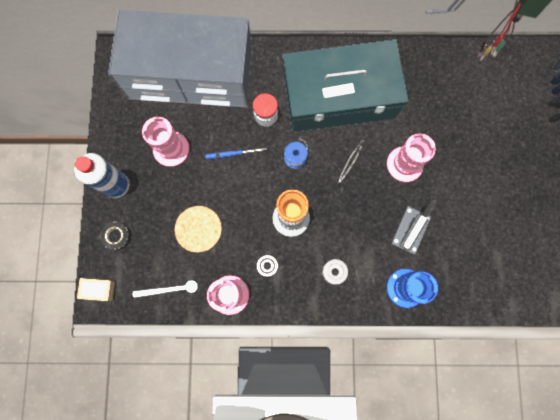

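Run:
```python
from h import *
p=lambda *a:print(*[np.round(x,4) for x in a])
p(*tri("side",[275,218],"top",[290,211]))
p("stack",*tri("side",[273,262],"top",[289,216]), atz("top",[289,216],0),atz("side",[273,262],0))
p("pad",*tri("side",[292,322],"top",[196,231]),atz("top",[196,231],0),atz("side",[287,322],0.004),atz("top",[198,229],.004))
p("mk",*tri("side",[283,187],"top",[416,224]))
p("rest",*tri("side",[281,205],"top",[410,225]), atz("top",[410,225],0))
for n,q in(("pulley",[336,270]),("bearing",[267,266]),("spool",[296,157])):p(n,atz("top",q,.0))
p("blue",atz("top",[405,284],0))
p("pink",atz("top",[405,162],0),atz("top",[228,295],0))
a=cv2.imread("pics/top0.png")[180:260,370:460];b=cv2.imread("pics/side0.png")[150:230,240:330]
c=cv2.imread("pics/top0.png")[175:250,245:335];c=cv2.resize(c,(90,80))
cv2.imwrite("pics/c1.png",cv2.resize(np.hstack([a,b,c]),(800,237),interpolation=cv2.INTER_CUBIC))
```

```text
[ 0.5537 -0.0127  0.1208] 0.0079Traceback (most recent call last):
  File "<stdin>", line 4, in <module>
  File "<stdin>", line 2, in <lambda>
    return _wrapfunc(a, 'round', decimals=decimals, out=out)
    return _wrapit(obj, method, *args, **kwds)
    result = getattr(arr, method)(*args, **kwds)
numpy._core._exceptions._UFuncNoLoopError: ufunc 'multiply' did not contain a loop with signature matching types (dtype('<U5'), dtype('float64')) -> None
```

Run:
```python
from h import *
p=lambda n,*a:print(n,*[np.round(x,4) for x in a])
p("stack",*tri("side",[273,262],"top",[289,216]), atz("top",[289,216],0),atz("side",[273,262],0))
p("pad",*tri("side",[292,322],"top",[196,231]),atz("top",[196,231],0),atz("side",[287,322],0.004),atz("top",[198,229],.004))
p("cup",atz("top",[290,211],.123),atz("side",[275,218],.123))
p("mk",*tri("side",[283,187],"top",[416,224]))
p("rest",*tri("side",[281,205],"top",[410,225]), atz("top",[410,225],0))
for n,q in(("pulley",[336,270]),("bearing",[267,266]),("spool",[296,157])):p(n,atz("top",q,.0))
p("blue",atz("top",[405,284],0))
p("pink",atz("top",[405,162],0),atz("top",[228,295],0))
a=cv2.imread("pics/top0.png")[180:260,370:460];b=cv2.imread("pics/side0.png")[150:230,240:330]
c=cv2.imread("pics/top0.png")[175:250,245:335];c=cv2.resize(c,(90,80))
cv2.imwrite("pics/c1.png",cv2.resize(np.hstack([a,b,c]),(800,237),interpolation=cv2.INTER_CUBIC))
```

```text
stack [ 0.5601 -0.0117 -0.0059] 0.001 [ 0.5586 -0.0116  0.    ] [ 0.5605 -0.0038  0.    ]
pad [0.5195 0.2097 0.0008] 0.0043 [0.5217 0.2096 0.    ] [0.528 0.214 0.004] [0.526  0.2043 0.004 ]
cup [ 0.5493 -0.0123  0.123 ] [ 0.5575 -0.0105  0.123 ]
mk [ 0.5341 -0.2978  0.0583] 0.0047
rest [ 0.5397 -0.3011 -0.0039] 0.0025 [ 0.5379 -0.2998  0.    ]
pulley [ 0.4309 -0.1218  0.    ]
bearing [0.4396 0.0399 0.    ]
spool [ 0.705  -0.0286  0.    ]
blue [ 0.3991 -0.2819  0.    ]
pink [ 0.6932 -0.2947  0.    ] [0.3724 0.1298 0.    ]
```

View pics/c1.png

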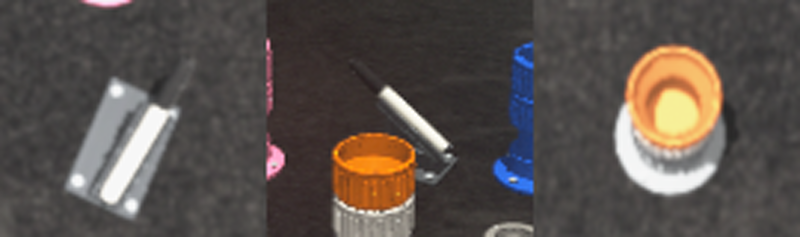

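Top view: the only orange cup is at (291,205), side view (276,210). The look-alikes are pink stacks at top (165,142), (412,160) and (228,294) and a blue one at (412,287). The crop confirms the orange collar on the white/grey stack. The marker's black cap is up, at top px ≈(435,202), with its white end at ≈(408,247).

```bash
python3 -m handwheel '{"jaw":[1,1,1,1,1,1,1,1,1,1],"travel":[[0.04,0.04,-0.09],[0.519,0.474,-0.1],[0.519,0.474,-0.1],[0.519,0.474,-0.1],[0.519,0.474,-0.1],[0.519,0.474,-0.1],[0.519,0.474,-0.1],[0.519,0.474,-0.1],[0.519,0.474,-0.1],[0.519,0.474,-0.1]],"twist":[0,0,0,0,0,0,0,0,0,0]}' 25; python3 -c "
from h import *;s=r.sense();print(s)"
```

```text
time: 2.15
tcp_pos: [0.5107, 0.0833, 0.3196]
ee_rot: [0.981, -0.195, 0.0, -0.0]
wrist_force: [0.9, 1.2, 0.3]
finger_gap: 0.0873
grasp_force: 0.0
{'time': 2.15, 'joints': array([ 5.41441596e-01,  4.63934879e-02, -1.75730146e-01,  6.42927906e-05,
       -1.34752143e+00,  6.36910682e-01]), 'joint_vel': array([-1.03883355e+00,  1.91071914e-01,  2.73142536e-01, -3.54718186e-04,
       -8.16374299e-02,  1.03346442e+00]), 'effort': array([ 5.75269237e+00, -3.79049921e+01,  2.87284738e+01,  7.08307207e+00,
       -1.80842809e-02, -1.73025057e+00]), 'tcp_pos': array([0.51067452, 0.08327467, 0.31959216]), 'ee_rot': array([ 9.80811371e-01, -1.94958258e-01,  4.47079223e-04, -3.63946124e-04]), 'wrist_force': array([0.89872194, 1.23672272, 0.32513604]), 'torque': array([ 0.10145778, -0.1787532 , -0.00878078]), 'grasp_force': 0.0, 'finger_gap': 0.08732164137179656}
```

```bash
python3 -m handwheel '{"jaw":[1,1,1,1,1,1,1,1,1,1],"travel":[[0.055,0.05,0.02],[0.055,0.05,0.02],[0.055,0.05,0.02],[0.055,0.05,0.02],[0.055,0.05,0.02],[0.055,0.05,0.02],[0.055,0.05,0.02],[0.055,0.05,0.02],[0.055,0.05,0.02],[0.055,0.05,0.02]],"twist":[0,0,0,0,0,0,0,0,0,0]}' 25
python3 - <<'E'
from h import *
im=viewer.capture("wrist");cv2.imwrite("pics/w1.png",im[:,:,::-1])
print(r.sense()["tcp_pos"]);np.save("T1.npy",viewer.camera_info("wrist")["T"]);print(np.round(viewer.camera_info("wrist")["T"],3).tolist())
for t,z in (("cup_centre",.123),("stack",0)):
    for d in viewer.pinpoint("wrist",t)[:2]:print(t,d,atz("wrist",d["xy"],z))
E
```

```text
time: 3.4
tcp_pos: [0.5418, 0.0179, 0.2989]
ee_rot: [0.981, -0.195, -0.0, -0.0]
wrist_force: [0.8, 0.3, -1.0]
finger_gap: 0.0876
grasp_force: 0.0
[0.54184663 0.0178851  0.29889276]
[[-0.383, -0.884, -0.267, 0.614], [-0.924, 0.366, 0.111, -0.014], [-0.0, 0.289, -0.957, 0.457], [0.0, 0.0, 0.0, 1.0]]
cup_centre {'xy': [299.9, 171.8], 'p': 0.95} [ 0.5533911  -0.01603567  0.123     ]
stack {'xy': [294.4, 162.6], 'p': 0.85} [ 0.54788926 -0.01414921  0.        ]
stack {'xy': [260.4, 283.7], 'p': 0.78} [0.3715008  0.12061626 0.        ]
```

View pics/w1.png

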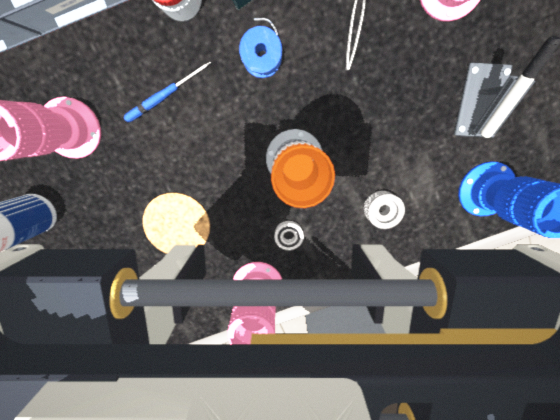

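The wrist view shows the orange cup at (303,175) with its rim spanning columns 271–335. The bearing is at (289,235), the pulley at (384,209), the pad at (176,222), and the marker runs from (487,134) to (555,42).

Run:
```python
from h import *
T=np.load("T1.npy")
def atT(xy,z):
    o,d=ray("wrist",xy,T);return o+d*(z-o[2])/d[2]
im=cv2.imread("pics/w1.png");h=cv2.cvtColor(im,cv2.COLOR_BGR2HSV)
m=cv2.inRange(h,(5,150,120),(20,255,255));m[245:]=0
c=max(cv2.findContours(m,0,1)[0],key=cv2.contourArea);(x,y),(a,b),_=cv2.fitEllipse(cv2.convexHull(c));print(x,y,a,b)
f=210/np.tan(np.radians(viewer.camera_info("wrist")["fovy"])/2)
print(cv2.boundingRect(c),f)
for z in(.155,.168):print(atT([x,y],z))
x0,y0,w,hh=cv2.boundingRect(c);print(63e-3*f/w)
m=cv2.inRange(h,(8,60,120),(25,170,255));m[245:]=0;m[:,230:]=0
c=max(cv2.findContours(m,0,1)[0],key=cv2.contourArea);e=cv2.fitEllipse(c);print("pad",e,atT(e[0],.004))
```

```text
302.3611755371094 175.7387237548828 63.620208740234375 64.41714477539062
(271, 144, 64, 64) 290.42332598573347
[ 0.55433669 -0.01669577  0.155     ]
[ 0.55690201 -0.01657116  0.168     ]
0.2858854615172064
pad ((174.38253784179688, 222.58604431152344), (60.209312438964844, 65.99041748046875), 113.83509063720703) [0.53258628 0.2050593  0.004     ]
```

```bash
python3 -m handwheel '{"jaw":[1,1,1,1,1,1,1,1,1,1],"travel":[[0.025,0.0247,0.04],[0.025,0.0247,0.08],[0.025,0.0247,0.1],[0.025,0.0247,0.12],[0.025,0.0247,0.14],[0.025,0.0247,0.155],[0.025,0.0247,0.162],[0.025,0.0247,0.162],[0.025,0.0247,0.162],[0.025,0.0247,0.162]],"twist":[0,0,0,0,0,0,0,0,0,0]}' 12
python3 - <<'E'
from h import *
im=viewer.capture("wrist");cv2.imwrite("pics/w2.png",im[:,:,::-1])
im=viewer.capture("side");cv2.imwrite("pics/s2.png",im[140:280,200:360,::-1].repeat(3,0).repeat(3,1))
E
```

```text
time: 4.8
tcp_pos: [0.5559, -0.0143, 0.1376]
ee_rot: [0.981, -0.195, 0.001, -0.0]
wrist_force: [1.9, -0.2, 0.5]
finger_gap: 0.0878
grasp_force: 0.0
```

View pics/s2.png

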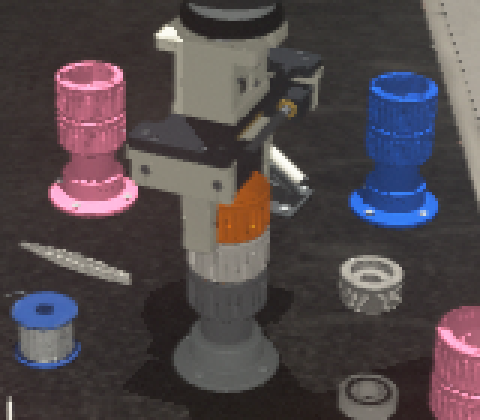

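The side crop shows the fingers straddling the orange collar, tips near its lower edge and clear of the stack. I'll close gently.

```bash
python3 -m handwheel '{"jaw":[-1,-1,-1,-1,-1,-1,-1,-1,-1,-1],"travel":[[0,0,0],[0,0,0],[0,0,0],[0,0,0],[0,0,0],[0,0,0],[0,0,0],[0,0,0],[0,0,0],[0,0,0]],"twist":[0,0,0,0,0,0,0,0,0,0]}' 12
```

```text
time: 6.15
tcp_pos: [0.5555, -0.0144, 0.1369]
ee_rot: [0.981, -0.195, -0.0, 0.0]
wrist_force: [-0.7, -0.4, 0.3]
finger_gap: 0.0632
grasp_force: 12.0
```

```bash
python3 -m handwheel '{"jaw":[-1,-1,-1,-1,-1,-1,-1,-1,-1,-1],"travel":[[0,0,-0.001],[0,0,-0.001],[0,0,-0.002],[0,0,-0.002],[0,0,-0.003],[0,0,-0.003],[0,0,-0.003],[0,0,-0.003],[0,0,-0.003],[0,0,-0.003]],"twist":[0,0,0,0,0,0,0,-2,-4,-6]}' 12
```

```text
time: 7.4
tcp_pos: [0.5546, -0.0144, 0.1392]
ee_rot: [0.99, -0.143, -0.001, 0.0]
wrist_force: [0.8, -0.4, -15.9]
finger_gap: 0.0631
grasp_force: 12.0
```

```bash
python3 -m handwheel '{"jaw":[-1,-1,-1,-1,-1,-1,-1,-1,-1,-1],"travel":[[0,0,0.0003],[0,0,0.0003],[0,0,0.0003],[0,0,0.0003],[0,0,0.0003],[0,0,0.0003],[0,0,0.0003],[0,0,0.0003],[0,0,0.0003],[0,0,0.0003]],"twist":[-2,-4,-6,-8,-10,-11,-12,-13,-14,-14]}' 12
```

```text
time: 8.65
tcp_pos: [0.5552, -0.0145, 0.1395]
ee_rot: [1.0, -0.022, -0.0, 0.0]
wrist_force: [-1.5, -0.1, -19.3]
finger_gap: 0.0629
grasp_force: 12.0
```

```bash
python3 -m handwheel '{"jaw":[-1,-1,-1,-1,-1,-1,-1,-1,-1,-1],"travel":[[0,0,0.0003],[0,0,0.0003],[0,0,0.0003],[0,0,0.0003],[0,0,0.0003],[0,0,0.0003],[0,0,0.0003],[0,0,0.0003],[0,0,0.0003],[0,0,0.0003]],"twist":[-1,-2,-3,-4,-5,-6,-7,-7,-7,-7]}' 12
```

```text
time: 9.9
tcp_pos: [0.5557, -0.0144, 0.1394]
ee_rot: [0.999, 0.039, 0.0, 0.0]
wrist_force: [-0.5, -0.9, -18.0]
finger_gap: 0.063
grasp_force: 12.0
```

```bash
python3 -m handwheel '{"jaw":[-1,-1,-1,-1,-1,-1,-1,-1,-1,-1],"travel":[[0,0,0],[0,0,0],[0,0,0],[0,0,0],[0,0,0],[0,0,0],[0,0,0],[0,0,0],[0,0,0],[0,0,0]],"twist":[-1,-2,-3,-4,-5,-6,-7,-7,-7,-7]}' 12
```

```text
time: 11.15
tcp_pos: [0.5556, -0.0144, 0.1394]
ee_rot: [0.995, 0.1, 0.0, 0.0]
wrist_force: [-0.8, 1.0, -17.1]
finger_gap: 0.0635
grasp_force: 12.0
```

```bash
python3 -m handwheel '{"jaw":[-1,-1,-1,-1,-1,-1,-1,-1,-1,-1],"travel":[[0,0,0],[0,0,0],[0,0,0],[0,0,0],[0,0,0],[0,0,0],[0,0,0],[0,0,0],[0,0,0],[0,0,0]],"twist":[-1,-2,-3,-4,-5,-6,-7,-7,-7,-7]}' 12
```

```text
time: 12.4
tcp_pos: [0.5556, -0.0145, 0.1395]
ee_rot: [0.987, 0.161, 0.0, 0.0]
wrist_force: [0.4, -0.2, -12.3]
finger_gap: 0.063
grasp_force: 12.0
```

```bash
python3 -m handwheel '{"jaw":[-1,-1,-1,-1,-1,-1,-1,-1,-1,-1],"travel":[[0,0,0],[0,0,0],[0,0,0],[0,0,0],[0,0,0],[0,0,0],[0,0,0],[0,0,0],[0,0,0],[0,0,0]],"twist":[-1,-2,-3,-4,-5,-6,-7,-7,-7,-7]}' 12
```

```text
time: 13.65
tcp_pos: [0.5558, -0.0144, 0.1396]
ee_rot: [0.975, 0.221, 0.0, 0.0]
wrist_force: [-0.6, -0.3, -1.8]
finger_gap: 0.0627
grasp_force: 12.0
```

```bash
python3 -m handwheel '{"jaw":[-1,-1,-1,-1,-1,-1,-1,-1,-1,-1],"travel":[[0,0,0],[0,0,0],[0,0,0],[0,0,0],[0,0,-0.001],[0,0,-0.002],[0,0,-0.003],[0,0,-0.004],[0,0,-0.004],[0,0,-0.004]],"twist":[-1,-2,-3,-4,-4,-4,-4,-4,-4,-4]}' 12
```

```text
time: 14.9
tcp_pos: [0.5555, -0.0145, 0.1433]
ee_rot: [0.967, 0.255, -0.0, 0.0]
wrist_force: [-0.7, -0.2, -1.1]
finger_gap: 0.063
grasp_force: 12.0
```

```bash
python3 -m handwheel '{"jaw":[-1,-1,-1,-1,-1,-1,-1,-1,-1,-1],"travel":[[0,0,-0.004],[0,0,-0.01],[0,0,-0.018],[0,0,-0.028],[0,0,-0.04],[0,0,-0.055],[0,0,-0.07],[0,0,-0.085],[0,0,-0.1],[0,0,-0.1]],"twist":[0,0,0,0,0,0,0,0,0,0]}' 15
python3 - <<'E'
from h import *
im=viewer.capture("side");cv2.imwrite("pics/s3.png",im[90:360,180:400,::-1].repeat(2,0).repeat(2,1))
E
```

```text
time: 16.15
tcp_pos: [0.5562, -0.0143, 0.2449]
ee_rot: [0.967, 0.255, 0.001, 0.0]
wrist_force: [0.3, -1.1, -2.2]
finger_gap: 0.0634
grasp_force: 15.0
```

View pics/s3.png

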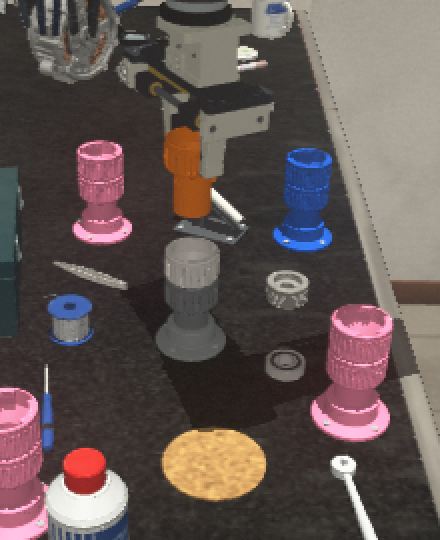

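The side crop shows the orange cup hanging free and upright in the fingers at (190,170), with the white/grey stack left standing below. Next is the pad.

```bash
python3 -m handwheel '{"jaw":[-1,-1,-1,-1,-1,-1,-1,-1,-1,-1],"travel":[[0.008,-0.02,0],[0.02,-0.05,0],[0.035,-0.085,0],[0.052,-0.125,0],[0.068,-0.163,0],[0.08,-0.19,0.01],[0.086,-0.204,0.03],[0.086,-0.206,0.06],[0.086,-0.206,0.09],[0.086,-0.206,0.1]],"twist":[0,0,0,0,0,0,0,0,0,0]}' 15
python3 - <<'E'
from h import *
for c in("side","top"):
    im=viewer.capture(c);cv2.imwrite(f"pics/{c}4.png",im[:,:,::-1])
    for d in viewer.pinpoint(c,"cup_centre")[:2]:print(c,d,atz(c,d["xy"],r.sense()["tcp_pos"][2]-.0145))
print(proj("side",[.529,.207,.004]))
E
```

```text
time: 17.45
tcp_pos: [0.5275, 0.2063, 0.1408]
ee_rot: [0.967, 0.254, -0.002, 0.001]
wrist_force: [0.3, -0.7, -1.0]
finger_gap: 0.063
grasp_force: 15.0
side {'xy': [289.0, 275.7], 'p': 0.67} [0.52763168 0.21704461 0.12767001]
top {'xy': [189.0, 222.5], 'p': 0.61} [0.52284726 0.20038436 0.12961949]
top {'xy': [195.8, 230.3], 'p': 0.35} [0.50635731 0.18545382 0.12961949]
[np.float64(286.50741154544056), np.float64(319.6839802342462)]
```

View pics/side4.png

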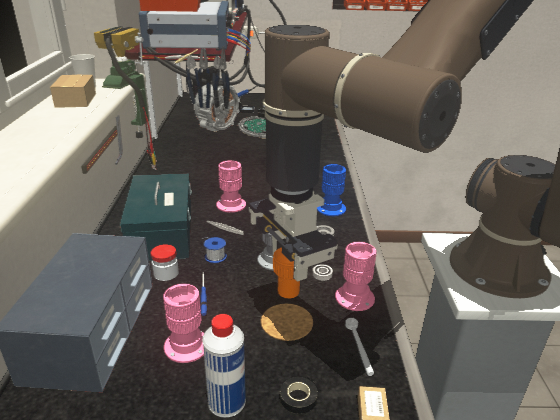

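The side view shows the cup hanging upright above the pad, cup at (288,275) and pad at (287,322). Now lowering.

```bash
python3 -m handwheel '{"jaw":[-1,-1,-1,-1,-1,-1,-1,-1,-1,-1],"travel":[[0,0,0.015],[0,0,0.035],[0,0,0.055],[0,0,0.068],[0,0,0.073],[0,0,0.076],[0,0,0.077],[0,0,0.077],[0,0,0.077],[0,0,0.077]],"twist":[0,0,0,0,0,0,0,0,0,0]}' 12
```

```text
time: 18.9
tcp_pos: [0.529, 0.2073, 0.0666]
ee_rot: [0.967, 0.255, 0.0, -0.0]
wrist_force: [-0.2, -0.3, -2.4]
finger_gap: 0.063
grasp_force: 12.0
```

```bash
python3 -m handwheel '{"jaw":[-1,-1,-1,-1,-1,-1,-1,-1,-1,-1],"travel":[[0,0,0.0007],[0,0,0.0014],[0,0,0.002],[0,0,0.0026],[0,0,0.003],[0,0,0.003],[0,0,0.003],[0,0,0.003],[0,0,0.003],[0,0,0.003]],"twist":[0,0,0,0,0,0,0,0,0,0]}' 12
```

```text
time: 20.15
tcp_pos: [0.5289, 0.2072, 0.0633]
ee_rot: [0.967, 0.255, -0.0, -0.0]
wrist_force: [0.6, 0.1, -0.9]
finger_gap: 0.0632
grasp_force: 12.0
```

```bash
python3 -m handwheel '{"jaw":[-1,-1,-1,-1,1,1,1,1,1,1],"travel":[[0,0,0.0005],[0,0,0.001],[0,0,0.001],[0,0,0.001],[0,0,0.001],[0,0,0.001],[0,0,0.001],[0,0,0.001],[0,0,0.001],[0,0,0.001]],"twist":[0,0,0,0,0,0,0,0,0,0]}' 12
```

```text
time: 21.4
tcp_pos: [0.5289, 0.2072, 0.0623]
ee_rot: [0.967, 0.255, 0.0, 0.0]
wrist_force: [0.3, -0.6, -0.7]
finger_gap: 0.088
grasp_force: 0.0
```

```bash
python3 -m handwheel '{"jaw":[1,1,1,1,1,1,1,1,1,1],"travel":[[0,0,-0.02],[0,0,-0.07],[0,0,-0.13],[-0.01,0.02,-0.18],[-0.244,0.442,-0.235],[-0.244,0.442,-0.235],[-0.244,0.442,-0.235],[-0.244,0.442,-0.235],[-0.244,0.442,-0.235],[-0.244,0.442,-0.235]],"twist":[0,0,0,5,15,25,35,45,55,60]}' 12
python3 - <<'E'
from h import *
s=r.sense();print(s["joints"])
im=viewer.capture("top")
for d in viewer.pinpoint("top","cup_centre")[:2]:print(d,atz("top",d["xy"],.049))
E
```

```text
time: 22.65
tcp_pos: [0.5329, -0.1897, 0.2853]
ee_rot: [0.964, -0.265, 0.0, -0.0]
wrist_force: [1.8, 1.5, 0.5]
finger_gap: 0.0877
grasp_force: 0.0
[ 3.99994217e-03  1.45281828e-01 -1.40556043e-01 -3.24345148e-05
 -1.28429607e+00  1.03044018e+00]
{'xy': [193.0, 228.4], 'p': 0.8} [0.5213018  0.20735744 0.049     ]
```

```bash
python3 -m handwheel '{"jaw":[1,1,1,1,1,1,1,1,1,1],"travel":[[0.045,0.075,0],[0.045,0.075,0],[0.045,0.075,0],[0.045,0.075,0],[0.045,0.075,0],[0.045,0.075,0],[0.045,0.075,0],[0.045,0.075,0],[0.045,0.075,0],[0.045,0.075,0]],"twist":[0,0,0,0,0,0,0,0,0,0]}' 12
python3 - <<'E'
from h import *
s=r.sense();print(s["tcp_pos"])
im=viewer.capture("wrist");cv2.imwrite("pics/w5.png",im[:,:,::-1]);np.save("T5.npy",viewer.camera_info("wrist")["T"])
for t,z in(("marker_centre",.058),("marker_rest",0)):
  for d in viewer.pinpoint("wrist",t)[:2]:print(t,d,atz("wrist",d["xy"],z))
E
```

```text
time: 24.0
tcp_pos: [0.5339, -0.2752, 0.2848]
ee_rot: [0.965, -0.263, -0.0, 0.0]
wrist_force: [-0.2, 0.4, -0.2]
finger_gap: 0.0875
grasp_force: 0.0
[ 0.53389722 -0.2751971   0.28478111]
marker_centre {'xy': [296.8, 171.2], 'p': 0.78} [ 0.53444699 -0.30633572  0.058     ]
marker_rest {'xy': [291.1, 164.7], 'p': 0.9} [ 0.53744793 -0.30218725  0.        ]
```

View pics/w5.png

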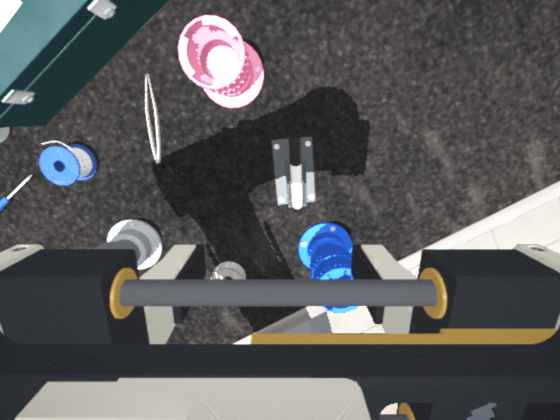

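The wrist view shows the rest at (296,172), with the marker's white end at (297,207) and the dark cap towards (294,140), nearly along the tool's x. The blue look-alike is at (330,260).

Run:
```python
from h import *
print("tip",*tri("side",[268,170],"top",[435,202]));print("end",*tri("side",[300.5,201],"top",[408,247]))
T=np.load("T5.npy")
def atT(xy,z):
    o,d=ray("wrist",xy,T);return np.round(o+d*(z-o[2])/d[2],4)
g=cv2.cvtColor(cv2.imread("pics/w5.png"),cv2.COLOR_BGR2GRAY)
for y in range(120,214,6):print(y,g[y,272:322:2].tolist())
```

```text
tip [ 0.57833989 -0.33087729  0.09638637] 0.006605596838978054
end [ 0.48355254 -0.28770361  0.01869469] 3.560601978869759e-05
120 [34, 39, 41, 45, 37, 34, 34, 39, 35, 37, 37, 33, 38, 37, 40, 39, 40, 40, 43, 47, 37, 39, 39, 44, 43]
126 [39, 35, 35, 40, 42, 44, 37, 32, 31, 29, 29, 43, 38, 41, 40, 35, 28, 34, 39, 44, 32, 33, 38, 36, 44]
132 [38, 41, 35, 34, 39, 39, 37, 39, 37, 34, 36, 36, 35, 36, 36, 35, 39, 38, 34, 39, 38, 39, 36, 41, 35]
138 [35, 42, 45, 46, 44, 49, 53, 58, 59, 37, 39, 48, 45, 48, 63, 89, 91, 92, 94, 92, 56, 38, 36, 39, 32]
144 [82, 134, 193, 154, 99, 93, 93, 95, 84, 38, 44, 48, 46, 49, 65, 92, 106, 206, 211, 168, 68, 36, 41, 42, 41]
150 [72, 100, 105, 99, 94, 97, 94, 92, 90, 44, 44, 41, 50, 46, 66, 95, 93, 92, 93, 93, 73, 40, 41, 37, 41]
156 [50, 93, 92, 90, 93, 98, 92, 93, 92, 47, 45, 41, 44, 42, 62, 92, 94, 97, 91, 92, 81, 35, 39, 44, 38]
162 [42, 89, 90, 92, 93, 94, 88, 89, 93, 54, 43, 43, 47, 44, 61, 80, 86, 86, 96, 92, 91, 41, 40, 41, 50]
168 [40, 75, 93, 91, 92, 94, 91, 80, 76, 169, 220, 229, 230, 230, 219, 102, 74, 84, 93, 89, 89, 47, 38, 31, 41]
174 [35, 58, 93, 96, 92, 94, 92, 82, 76, 126, 218, 229, 231, 230, 218, 103, 77, 177, 214, 212, 215, 113, 70, 77, 82]
180 [63, 82, 215, 225, 223, 225, 223, 159, 79, 108, 214, 226, 231, 230, 222, 142, 79, 175, 216, 214, 214, 137, 58, 68, 72]
186 [70, 68, 189, 228, 223, 221, 227, 194, 178, 187, 255, 255, 255, 255, 255, 192, 143, 193, 221, 213, 212, 155, 70, 63, 64]
192 [76, 75, 152, 225, 223, 221, 224, 206, 160, 158, 255, 255, 255, 255, 255, 217, 146, 189, 218, 214, 213, 180, 75, 74, 82]
198 [75, 95, 107, 244, 255, 255, 246, 219, 159, 134, 253, 255, 255, 255, 255, 216, 142, 186, 234, 255, 255, 216, 102, 111, 96]
204 [71, 69, 77, 188, 185, 152, 137, 127, 136, 149, 242, 255, 255, 255, 255, 207, 157, 135, 75, 75, 84, 81, 87, 91, 80]
210 [103, 71, 74, 73, 70, 71, 78, 80, 80, 82, 71, 63, 72, 76, 61, 75, 77, 86, 96, 80, 75, 81, 86, 88, 103]
```

Run:
```python
from h import *
T=np.load("T5.npy")
def atT(xy,z):
    o,d=ray("wrist",xy,T);return o+d*(z-o[2])/d[2]
ang=lambda v:np.degrees(np.arctan2(v[1],v[0]))
print(ang(atT([311.5,144],.003)-atT([315.5,192],.003)),ang(atT([273,150],.003)-atT([277.5,198],.003)))
from scipy.optimize import least_squares
def pr(p):
    c=viewer.camera_info("wrist");f=210/np.tan(np.radians(c["fovy"])/2);q=T[:3,:3].T@(p-T[:3,3]);return np.array([c["cx"]+f*q[0]/q[2],c["cy"]+f*q[1]/q[2]])
def pt(v,s): # s along axis from centre toward cap
    k=np.radians(35);return np.array([v[0]+s*np.cos(k)*np.cos(v[2]),v[1]+s*np.cos(k)*np.sin(v[2]),.058+s*np.sin(k)])
def res(v):
    a,b=pr(pt(v,-.064)),pr(pt(v,v[3]))
    # centreline at rows 204 & 168 ; end row ~206
    L=lambda y:a[0]+(b[0]-a[0])*(y-a[1])/(b[1]-a[1])
    return [L(204)-297.2,L(168)-296.2,L(186)-296.9,a[1]-205.5,b[1]-165]
s=least_squares(res,[.534,-.306,-.5,.0],x_scale=[.01,.01,.1,.01]);print(s.x,np.degrees(s.x[2]),s.fun)
for n,q in(("side",s.x),):
  for c in("side","top"):print(c,proj(c,pt(s.x,.064)),proj(c,pt(s.x,-.064)))
print(pt(s.x,.048))
```

```text
-23.742860101315117 -25.341209320845742
[ 0.52970594 -0.30315207 -0.4475506   0.01894776] -25.642760624389748 [ 6.66666605e-02  6.66666722e-02 -1.33333334e-01 -3.52969209e-10
  0.00000000e+00]
side [np.float64(269.5049066824851), np.float64(171.5381316661574)] [np.float64(300.98963881494586), np.float64(201.41238253572686)]
top [np.float64(432.6402717475521), np.float64(201.25389961899168)] [np.float64(405.1882076837598), np.float64(247.36769123278864)]
[ 0.56515267 -0.32016784  0.08553167]
```

```bash
python3 -m handwheel '{"jaw":[0,0,0,0,0,0,0,0,0,0],"travel":[[0.0514,0.024,0.03],[0.0514,0.024,0.07],[0.0514,0.024,0.11],[0.0514,0.024,0.15],[0.0514,0.024,0.18],[0.0514,0.024,0.2],[0.0514,0.024,0.21],[0.0514,0.024,0.217],[0.0514,0.024,0.217],[0.0514,0.024,0.217]],"twist":[-3,-5.5,-5.5,-5.5,-5.5,-5.5,-5.5,-5.5,-5.5,-5.5]}' 5
python3 - <<'E'
from h import *
im=viewer.capture("wrist")[:,:,::-1]
cv2.imwrite("pics/w6.png",cv2.resize(im[:,:],(560,420)))
a=viewer.capture("side")[140:250,210:350,::-1];b=viewer.capture("top")[160:270,360:500,::-1]
cv2.imwrite("pics/m6.png",np.hstack([cv2.resize(a,(400,314)),cv2.resize(b,(400,314))]))
E
```

```text
time: 25.4
tcp_pos: [0.5665, -0.3221, 0.0687]
ee_rot: [0.976, -0.216, 0.001, 0.0]
wrist_force: [-0.2, 0.0, -0.0]
finger_gap: 0.0438
grasp_force: 0.0
```

View pics/m6.png

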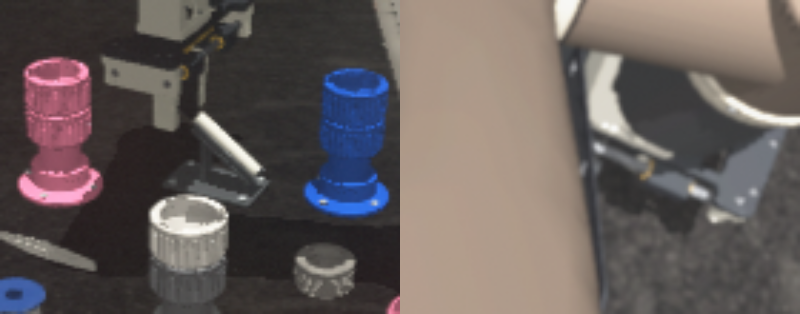

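The side half shows the fingers straddling the cap end at the top of the white marker, around (185,110) in the crop.

```bash
python3 -m handwheel '{"jaw":[-1,-1,-1,-1,-1,-1,-1,-1,-1,-1],"travel":[[0,0,0],[0,0,0],[0,0,0],[0,0,0],[0,0,0],[0,0,0],[0,0,-0.004],[0,0,-0.01],[0,0,-0.018],[0,0,-0.028]],"twist":[0,0,0,0,0,0,0,0,0,0]}' 4
```

```text
time: 26.8
tcp_pos: [0.566, -0.3224, 0.0968]
ee_rot: [0.976, -0.216, 0.0, 0.0]
wrist_force: [-0.5, 0.5, 1.5]
finger_gap: 0.0148
grasp_force: 4.0
```

```bash
python3 -m handwheel '{"jaw":[-1,-1,-1,-1,-1,-1,-1,-1,-1,-1],"travel":[[0,0,-0.015],[0,0,-0.035],[0,0,-0.06],[0,0,-0.09],[0,0,-0.12],[0,0,-0.15],[0,0,-0.17],[0,0,-0.18],[0,0,-0.18],[0,0,-0.18]],"twist":[0,0,0,0,0,0,0,0,0,0]}' 4
python3 - <<'E'
from h import *
a=viewer.capture("side");cv2.imwrite("pics/s7.png",a[:,:,::-1])
s=r.sense();p=s["tcp_pos"]+[0,0,.019]
u=np.array([np.cos(np.radians(-25)),np.sin(np.radians(-25)),0]);z=np.array([0,0,1.])
print(proj("side",p))
for k in (35,50,65,80,90):
    k=np.radians(k);print(np.degrees(k),np.round([proj("side",p+q*(u*np.cos(k)+z*np.sin(k))) for q in(.016,-.03,-.112)]).tolist())
print(viewer.find_in("side","marker")[:2])
h=cv2.cvtColor(a,cv2.COLOR_RGB2HSV);m=cv2.inRange(h,(0,0,190),(180,40,255));m[:,:230]=0;m[:,340:]=0;m[200:]=0;m[:60]=0
n,l,st,ce=cv2.connectedComponentsWithStats(m)
for i in range(1,n):
    if st[i,4]>15:print(st[i],ce[i])
E
```

```text
time: 28.05
tcp_pos: [0.5656, -0.3217, 0.2748]
ee_rot: [0.976, -0.217, -0.001, -0.0]
wrist_force: [0.2, 0.3, 0.1]
finger_gap: 0.015
grasp_force: 4.0
[np.float64(274.3473578714124), np.float64(105.97958532365915)]
35.0 [[270.0, 102.0], [282.0, 114.0], [304.0, 134.0]]
50.0 [[271.0, 101.0], [281.0, 115.0], [297.0, 140.0]]
65.0 [[272.0, 100.0], [278.0, 116.0], [289.0, 144.0]]
80.0 [[274.0, 100.0], [276.0, 117.0], [280.0, 145.0]]
90.0 [[274.0, 100.0], [274.0, 117.0], [274.0, 144.0]]
[{'xy': [291.0, 119.1], 'p': 0.7}, {'xy': [275.8, 239.9], 'p': 0.2}]
[283 110  25  22 110] [295.44545455 122.08181818]
[293 113  16   6  68] [300.39705882 115.64705882]
```

```bash
python3 -m handwheel '{"jaw":[-1,-1,-1,-1,-1,-1,-1,-1,-1,-1],"travel":[[-0.01,-0.015,0],[-0.025,-0.045,0],[-0.04,-0.075,0],[-0.055,-0.1,0],[-0.068,-0.125,0],[-0.074,-0.134,0.02],[-0.074,-0.134,0.05],[-0.074,-0.134,0.09],[-0.074,-0.134,0.118],[-0.074,-0.134,0.118]],"twist":[10,20,30,40,50,60,65,65,65,65]}' 4
python3 - <<'E'
from h import *
a=viewer.capture("side");cv2.imwrite("pics/s8.png",a[:,:,::-1]);b=viewer.capture("top");cv2.imwrite("pics/t8.png",b[:,:,::-1])
s=r.sense();print(s["tcp_pos"],s["ee_rot"],s["joints"])
for c in("side","top"):print(c,viewer.pinpoint(c,"marker_centre")[:2])
p=s["tcp_pos"]+[0,0,.019];print([proj(c,p+np.array([0,.048*.82,-.048*.574])) for c in("side","top")])
E
```

```text
time: 29.4
tcp_pos: [0.5538, -0.1691, 0.1552]
ee_rot: [-0.707, 0.707, 0.002, -0.002]
wrist_force: [0.6, -0.5, 0.5]
finger_gap: 0.015
grasp_force: 4.0
[ 0.55601705 -0.16939114  0.1583868 ] [ 7.07196408e-01 -7.07017091e-01  1.95595083e-04  1.89737814e-04] [ 4.09395343e-02  2.59433812e-01 -2.94687080e-01  6.40693743e-04
 -1.01668948e+00 -4.10230684e-02]
side [{'xy': [280.9, 183.8], 'p': 0.76}]
top [{'xy': [348.6, 205.9], 'p': 0.71}]
[[np.float64(276.3055779573941), np.float64(184.95747235805078)], [np.float64(347.026070939197), np.float64(205.74573483206933)]]
```

```bash
python3 -m handwheel '{"jaw":[-1,-1,-1,-1,-1,-1,-1,-1,-1,-1],"travel":[[-0.012,0,0],[-0.022,0,0],[-0.027,0,0],[-0.031,0,-0.005],[-0.035,0,-0.01],[-0.039,0,-0.014],[-0.043,0,-0.018],[-0.047,0,-0.021],[-0.052,0,-0.025],[-0.052,0,-0.025]],"twist":[0,0,0,0,0,0,0,0,0,0]}' 3
python3 - <<'E'
from h import *
cs=[]
for c in("side","top"):
    a=viewer.capture(c);cv2.imwrite(f"pics/{c}9.png",a[:,:,::-1])
    d=viewer.pinpoint(c,"marker_centre")[:2];print(c,d);cs.append(d[0]["xy"] if d else None)
s=r.sense();p=s["tcp_pos"]+[0,0,.019];print(p-[0,0,.019],s["wrist_force"])
if all(cs):
    m,e=tri("side",cs[0],"top",cs[1]);print(m,e,p-m,np.linalg.norm(p-m))
for k in(35,45,55,65):
    k=np.radians(k);q=p+.048*np.array([0,np.cos(k),-np.sin(k)]);print(np.degrees(k),proj("side",q),proj("top",q))
E
```

```text
time: 30.85
tcp_pos: [0.5557, -0.1167, 0.1831]
ee_rot: [0.707, -0.707, 0.0, -0.0]
wrist_force: [0.1, 0.4, -0.6]
finger_gap: 0.0149
grasp_force: 3.0
side [{'xy': [279.0, 185.2], 'p': 0.75}]
top [{'xy': [330.1, 203.9], 'p': 0.71}]
[ 0.55543753 -0.11711429  0.18251795] [ 0.01824127 -0.85930664 -0.37500949]
[ 0.55267699 -0.09263604  0.16905226] 0.006815376322215785 [ 0.00276054 -0.02447825  0.03246569] 0.04075323263937398
35.0 [np.float64(276.51129193651553), np.float64(185.78336164003252)] [np.float64(322.7913424590617), np.float64(203.75389843721663)]
45.0 [np.float64(276.4864857119825), np.float64(187.1316372611368)] [np.float64(325.17121828228085), np.float64(204.35328620478882)]
55.0 [np.float64(276.47284896762005), np.float64(187.89602705329526)] [np.float64(328.07110988019053), np.float64(204.85304618284593)]
65.0 [np.float64(276.4705703366718), np.float64(188.0650918692643)] [np.float64(331.4050136523503), np.float64(205.24146577004535)]
```

```bash
python3 -m handwheel '{"jaw":[-1,-1,-1,-1,-1,-1,-1,-1,-1,-1],"travel":[[-0.005,0,-0.003],[-0.01,0,-0.006],[-0.016,0,-0.009],[-0.022,0,-0.0115],[-0.028,0,-0.014],[-0.034,0,-0.016],[-0.039,0,-0.0175],[-0.044,0,-0.018],[-0.044,0,-0.018],[-0.044,0,-0.018]],"twist":[0,0,0,0,0,0,0,0,0,0]}' 3
python3 - <<'E'
from h import *
for c in("side","top"):
    a=viewer.capture(c);cv2.imwrite(f"pics/{c}10.png",a[:,:,::-1])
    print(c,viewer.pinpoint(c,"marker_centre")[:2])
s=r.sense();p=s["tcp_pos"]+[0,0,.019]
for k in(55,65,75,85):
    k=np.radians(k);q=p+.048*np.array([0,np.cos(k),-np.sin(k)]);print(np.degrees(k),proj("side",q),proj("top",q),proj("side",p+.112/.048*(q-p)))
b=cv2.imread("pics/side10.png")[120:250,210:350]
cv2.imwrite("pics/v10.png",cv2.resize(b,(600,557)))
E
```

```text
time: 32.3
tcp_pos: [0.5555, -0.0731, 0.2006]
ee_rot: [-0.707, 0.707, 0.0, -0.0]
wrist_force: [1.0, -0.5, 0.0]
finger_gap: 0.015
grasp_force: 3.0
side [{'xy': [277.5, 186.5], 'p': 0.73}]
top []
55.0 [np.float64(276.3663735409294), np.float64(189.4966746185827)] [np.float64(307.1029309392627), np.float64(203.021476871558)] [np.float64(275.85015909523935), np.float64(216.50648349060032)]
65.0 [np.float64(276.36477645723534), np.float64(189.66099478044728)] [np.float64(310.59189171665804), np.float64(203.42528571249946)] [np.float64(275.8551648122793), np.float64(216.43189381163006)]
75.0 [np.float64(276.37480129414206), np.float64(189.21364169230333)] [np.float64(314.39794022573466), np.float64(203.7040310860107)] [np.float64(275.88650528954537), np.float64(214.96769206967795)]
85.0 [np.float64(276.39591075765884), np.float64(188.18053755564551)] [np.float64(318.41933251044264), np.float64(203.85156948458595)] [np.float64(275.94204719757056), np.float64(212.2211335840912)]
```

```bash
python3 -m handwheel '{"jaw":[-1,-1,-1,-1,-1,-1,-1,-1,-1,-1],"travel":[[0.004,0,-0.02],[0.004,0,-0.045],[0.004,0,-0.07],[-0.02,0.002,-0.08],[-0.06,0.004,-0.08],[-0.11,0.006,-0.08],[-0.165,0.009,-0.08],[-0.22,0.012,-0.08],[-0.26,0.0145,-0.08],[-0.28,0.0145,-0.08]],"twist":[0,-10,-20,-30,-40,-50,-60,-70,-80,-90]}' 4
python3 - <<'E'
from h import *
for c in("side","top"):
    a=viewer.capture(c);cv2.imwrite(f"pics/{c}11.png",a[:,:,::-1])
    print(c,viewer.pinpoint(c,"marker_centre")[:2])
s=r.sense();p=s["tcp_pos"]+[0,0,.019];print(s["tcp_pos"],s["ee_rot"],s["joints"])
for k in(55,65,75,85,95):
    k=np.radians(k);q=p-.048*np.array([np.cos(k),0,np.sin(k)]);print(np.degrees(k),np.round(proj("side",q)),np.round(proj("top",q)),np.round(proj("side",p+.112/.048*(q-p))))
b=cv2.imread("pics/side11.png")[140:350,190:390]
cv2.imwrite("pics/v11.png",cv2.resize(b,(560,588)))
E
```

```text
time: 33.75
tcp_pos: [0.5408, 0.2088, 0.2806]
ee_rot: [1.0, 0.004, -0.0, -0.0]
wrist_force: [-0.0, 0.3, -0.3]
finger_gap: 0.0148
grasp_force: 4.0
side [{'xy': [287.0, 213.5], 'p': 0.79}, {'xy': [287.3, 319.1], 'p': 0.31}]
top [{'xy': [169.3, 205.7], 'p': 0.62}]
[0.54100503 0.20679047 0.2805374 ] [ 9.99999357e-01 -1.09543603e-03 -2.30705480e-04  1.80790481e-04] [ 7.02612548e-01  1.71404898e-01 -1.19572303e-01 -2.38681941e-05
 -1.28040489e+00  8.65999747e-01]
55.0 [299. 215.] [171. 217.] [317. 239.]
65.0 [295. 217.] [172. 213.] [308. 243.]
75.0 [290. 218.] [172. 210.] [298. 246.]
85.0 [286. 218.] [173. 205.] [288. 247.]
95.0 [281. 218.] [173. 201.] [278. 247.]
```

View pics/v11.png

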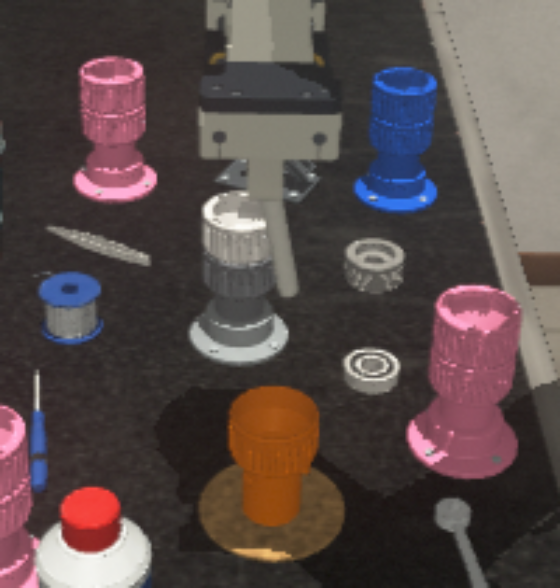

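The crop shows the marker hanging nearly upright (lean ≈10°), white end at (288,293). The orange cup stands upright on the pad with its mouth at (274,412). The low end will enter the mouth centred to a few mm, so I go straight down.

```bash
python3 -m handwheel '{"jaw":[-1,-1,-1,-1,-1,-1,-1,-1,-1,-1],"travel":[[0,0,0.03],[0,0,0.06],[0,0,0.085],[0,0,0.105],[0,0,0.12],[0,0,0.135],[0,0,0.15],[0,0,0.162],[0,0,0.172],[0,0,0.172]],"twist":[0,0,0,0,0,0,0,0,0,0]}' 4
python3 - <<'E'
from h import *
s=r.sense();print(s["wrist_force"])
for c in("side","top"):
    a=viewer.capture(c);cv2.imwrite(f"pics/{c}12.png",a[:,:,::-1])
    print(c,viewer.pinpoint(c,"marker_centre")[:2],viewer.pinpoint(c,"cup_centre")[:2])
print(proj("side",[.529,.207,.049]))
E
```

```text
time: 35.2
tcp_pos: [0.5408, 0.2066, 0.108]
ee_rot: [1.0, -0.0, -0.001, 0.0]
wrist_force: [-0.6, 0.0, 1.1]
finger_gap: 0.0148
grasp_force: 4.0
[-0.60492676  0.04196699  1.05646225]
side [{'xy': [284.1, 288.7], 'p': 0.54}] []
top [] [{'xy': [192.2, 228.0], 'p': 0.64}]
[np.float64(287.11163347427737), np.float64(303.24026693703877)]
```

Release and rise.

```bash
python3 -m handwheel '{"jaw":[0,0,0,0,0,0,0,0,0,0],"travel":[[0,0,0],[0,0,0],[0,0,0],[0,0,0],[0,0,0],[0,0,-0.02],[0,0,-0.06],[0,0,-0.1],[0,0,-0.15],[0,0,-0.15]],"twist":[0,0,0,0,0,0,0,0,0,0]}' 4
python3 - <<'E'
from h import *
for c in("side","top","wrist"):
    a=viewer.capture(c);cv2.imwrite(f"pics/{c}13.png",a[:,:,::-1])
    m,k=viewer.pinpoint(c,"marker_centre")[:2],viewer.pinpoint(c,"cup_centre")[:2];print(c,m,k)
    for d in m[:1]:print("marker",atz(c,d["xy"],.073))
    for d in k[:1]:print("cup",atz(c,d["xy"],.049))
# dark cap / white pixels in side around the cup
im=cv2.imread("pics/side13.png")[240:340,250:330];h=cv2.cvtColor(im,cv2.COLOR_BGR2HSV)
m=cv2.inRange(h,(5,150,60),(20,255,255));x,y,w,hh=cv2.boundingRect(m);print("orange",x+250,y+240,w,hh)
g=cv2.cvtColor(im,cv2.COLOR_BGR2GRAY)
for yy in range(18,56,3):print(yy+240,g[yy,18:58:2].tolist())
for k in(0,.2,-.2,.4,-.4):
    e=np.array([.529,.207,.01]);print(k,np.round(proj("side",e+.128*np.array([np.sin(k),0,np.cos(k)]))),np.round(proj("side",e+.085*np.array([np.sin(k),0,np.cos(k)]))))
E
```

```text
time: 36.75
tcp_pos: [0.5431, 0.2078, 0.2635]
ee_rot: [1.0, 0.0, 0.003, -0.002]
wrist_force: [0.7, 0.5, -0.4]
finger_gap: 0.0439
grasp_force: 0.0
side [{'xy': [280.2, 292.6], 'p': 0.65}] [{'xy': [287.4, 303.9], 'p': 0.61}]
marker [0.54371992 0.20249198 0.073     ]
cup [0.5284282  0.20903172 0.049     ]
top [{'xy': [189.8, 219.5], 'p': 0.6}] [{'xy': [190.7, 227.2], 'p': 0.65}]
marker [0.53803537 0.21053605 0.073     ]
cup [0.52403802 0.21270054 0.049     ]
wrist [{'xy': [277.1, 184.4], 'p': 0.68}] [{'xy': [277.7, 193.9], 'p': 0.9}]
marker [0.54707662 0.20588747 0.073     ]
cup [0.52948339 0.2051764  0.049     ]
orange 271 278 33 50
258 [100, 105, 106, 108, 110, 109, 108, 106, 102, 100, 187, 188, 211, 50, 52, 53, 46, 51, 51, 48]
261 [100, 104, 106, 108, 111, 109, 107, 104, 117, 195, 188, 192, 123, 54, 50, 50, 50, 55, 56, 49]
264 [194, 200, 197, 193, 191, 201, 202, 199, 198, 190, 122, 136, 50, 45, 49, 49, 50, 47, 47, 43]
267 [197, 197, 201, 202, 199, 198, 198, 201, 188, 101, 64, 48, 48, 48, 49, 49, 48, 45, 48, 50]
270 [47, 47, 35, 62, 79, 78, 65, 47, 51, 45, 48, 49, 45, 41, 48, 45, 41, 46, 44, 49]
273 [43, 36, 31, 36, 43, 47, 50, 49, 48, 46, 47, 49, 49, 48, 48, 45, 48, 49, 54, 51]
276 [44, 55, 33, 34, 35, 49, 49, 44, 45, 49, 49, 47, 49, 42, 46, 46, 48, 48, 48, 47]
279 [31, 32, 34, 34, 34, 52, 88, 90, 93, 93, 93, 93, 92, 90, 69, 50, 40, 41, 38, 43]
282 [31, 31, 33, 31, 39, 34, 67, 91, 91, 93, 93, 91, 91, 90, 89, 86, 83, 50, 44, 46]
285 [31, 31, 43, 30, 32, 32, 42, 91, 93, 93, 97, 92, 91, 90, 88, 85, 83, 80, 48, 48]
288 [31, 29, 69, 57, 32, 34, 92, 98, 95, 100, 103, 98, 95, 94, 91, 85, 81, 78, 52, 45]
291 [30, 31, 84, 86, 122, 135, 134, 121, 97, 101, 102, 98, 94, 92, 91, 88, 85, 85, 49, 42]
294 [30, 36, 96, 79, 89, 101, 136, 130, 99, 91, 93, 92, 92, 91, 89, 85, 85, 84, 47, 47]
0 [288. 268.] [288. 286.]
0.2 [275. 269.] [279. 286.]
-0.2 [301. 270.] [296. 286.]
0.4 [263. 272.] [271. 288.]
-0.4 [314. 273.] [304. 289.]
```

Run:
```python
from h import *
from scipy.optimize import least_squares
im=cv2.imread("pics/side13.png");g=cv2.cvtColor(im,cv2.COLOR_BGR2GRAY)
m=((g<37)*255).astype(np.uint8)[255:300,245:300];n,l,st,ce=cv2.connectedComponentsWithStats(m)
for i in range(1,n):
    if st[i,4]>25:print(st[i][:2]+[245,255],st[i][2:],ce[i]+[245,255])
# predicted seated poses: end at floor, lean k toward +x
for off,k in((-.01,.3),(-.012,.4),(-.012,.45),(-.012,.55)):
    e=np.array([.529+off,.207,.012]);d=np.array([np.sin(k),0,np.cos(k)])
    print(k,[np.round(proj("side",e+q*d)).tolist() for q in(.064,.1,.128)],[np.round(proj("top",e+q*d)).tolist() for q in(.064,.128)],[np.round(proj("wrist",e+q*d)).tolist() for q in(.064,.128)])
w=cv2.imread("pics/wrist13.png");cv2.imwrite("pics/x.png",w)
gw=cv2.cvtColor(w,cv2.COLOR_BGR2GRAY)
for y in range(130,215,5):print(y,gw[y,250:310:4].tolist())
```

```text
[246 270] [ 34  30 569] [262.04217926 287.86467487]
0.3 [[283.0, 294.0], [278.0, 280.0], [274.0, 270.0]] [[191.0, 220.0], [186.0, 206.0]] [[276.0, 192.0], [276.0, 188.0]]
0.4 [[281.0, 295.0], [274.0, 282.0], [269.0, 271.0]] [[192.0, 218.0], [187.0, 202.0]] [[276.0, 188.0], [276.0, 177.0]]
0.45 [[280.0, 295.0], [272.0, 283.0], [266.0, 272.0]] [[192.0, 217.0], [187.0, 199.0]] [[276.0, 186.0], [276.0, 170.0]]
0.55 [[277.0, 296.0], [268.0, 284.0], [260.0, 275.0]] [[192.0, 214.0], [188.0, 195.0]] [[276.0, 181.0], [276.0, 158.0]]
130 [65, 46, 75, 56, 57, 64, 78, 57, 60, 73, 62, 71, 61, 62, 50]
135 [67, 45, 54, 62, 58, 74, 69, 49, 56, 63, 59, 61, 62, 56, 58]
140 [30, 36, 28, 28, 68, 64, 63, 43, 38, 25, 40, 28, 26, 34, 38]
145 [29, 30, 37, 32, 32, 29, 29, 28, 35, 29, 44, 34, 35, 32, 27]
150 [32, 33, 37, 28, 63, 118, 149, 136, 127, 125, 49, 34, 30, 32, 32]
155 [30, 38, 137, 153, 149, 123, 136, 142, 125, 136, 114, 121, 112, 31, 34]
160 [64, 136, 120, 138, 139, 158, 145, 144, 147, 125, 129, 127, 146, 138, 42]
165 [135, 131, 127, 125, 130, 158, 137, 153, 135, 152, 166, 114, 124, 139, 155]
170 [117, 128, 137, 161, 123, 131, 133, 118, 145, 131, 147, 153, 137, 126, 143]
175 [148, 156, 146, 132, 127, 118, 120, 125, 117, 117, 151, 146, 139, 114, 132]
180 [127, 128, 129, 136, 149, 118, 34, 32, 35, 125, 143, 127, 135, 130, 142]
185 [145, 114, 147, 121, 131, 131, 31, 29, 29, 148, 126, 126, 133, 135, 150]
190 [137, 142, 123, 120, 146, 147, 35, 30, 86, 148, 141, 125, 125, 134, 103]
195 [134, 119, 129, 115, 133, 145, 156, 159, 150, 149, 113, 125, 128, 138, 122]
200 [133, 130, 132, 118, 112, 122, 144, 145, 137, 116, 114, 131, 130, 124, 137]
205 [140, 122, 131, 134, 115, 118, 118, 117, 119, 119, 124, 133, 134, 116, 130]
210 [122, 112, 135, 135, 137, 136, 120, 119, 119, 135, 139, 134, 126, 136, 98]
```

```bash
python3 -c "
from h import *
print(r.sense()['time'],r.sign_off())"
```

```text
the job is handed in; nothing more can be done
37.2 None
```

I handed the job in at 37.2 s. The orange cup stands released on the cork pad with the marker in it, cap end up and leaning about 0.3–0.4 rad by the last camera measurements; no verdict came back.

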